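# Press a label holder home behind a desk shelf's lip

## Robot

A 6-joint arm with a two-finger parallel gripper is mounted at the origin on the work surface. World frame = base frame: x ahead of the robot, y to its left, z up, the work surface at z = 0. Lengths are in m, angles in rad, forces in N, time in s.
With the tool pointing down it reaches from about 0.3 to 0.75 m from the base axis. Payload 8.5 kg.
Tool frame: the origin (TCP) lies midway between the tips of the shut fingers; the grasp point (between the pads) lies 19 mm behind it; z points along the fingers, y is the direction in which the jaws open and shut (so a half turn about z gives the same grasp; the last joint's range is limited). The gripper opens to 85 mm and grips with 20 to 120 N. Pads are 22 mm wide; open, the fingers measure 114 mm over their backs; the gripper's body (76 mm by 85 mm) begins 54 mm behind the grasp point. The pads swing forward as they close: fully open they stand 13 mm farther back than shut.
Start: joints at [-1.532, 0.381, 1.297, -0, 1.464, -0.215], TCP at [0.138, -0.532, 0.231] pointing down, gripper open.
Joint ranges: [-3.11, 3.11], [-0.89, 2.33], [0.22, 2.48], [-1.42, 4.56], [0.17, 2.85], [-2.88, 2.88]. Speed limits (rad/s): [2.39, 2.39, 3.14, 3.14, 3.14, 3.14].

## Interface

Orientations are given as a rotation vector (axis times angle).
In Python, from workcell import * gives the robot as it stands. Calls block until the motion is done:
- goto(position, orientation): joint-space move of the TCP to a pose.
- movel(position, speed=0.15, rotation=None): straight line of the TCP; rotation=None keeps the orientation; speed is the mean speed in m/s.
- move_j(angles): joint-space move.
- ungrasp() and grasp(grasp_force=None): open the fingers fully, or close them until they stop; grasp_force is the grip in N (None keeps the last).
- hold(seconds).
- inverse_kinematics(position, orientation): joint angles nearest the present ones, or None.
- observe(): the state.
- grab_frame(name): name is "side" or "top" or "wrist"; returns a dict with "color" (400x640x3 uint8, red, green, blue), "range_z" (400x640 float32, m along the optical axis (not along the pixel's ray), 0 where there is no reading), "fovy" (degrees; the focal length in pixels is half the picture's height over the tangent of half this angle, whatever the lens; pixels are square), "cx", "cy" (the principal point, pixels), "T" (4x4, takes a point from camera to world coordinates). Camera axes: x right, y down, z forward; pixel columns grow to the right and rows downward; lengths in m; the calibration is good to about 2 mm. A picture is of the moment at which its call begins.
A pose or a line that the arm cannot do raises MotionError and nothing moves.
- sign_off(): hands the job in, once; it reports no verdict.
The state is a dict: "time_s": time; "joint_positions": joint angles; "dq": joint speeds; "joint_efforts": joint torques, N m; "ee_pos": TCP position; "tool_rot": TCP orientation; "force": force on the tool from outside, world axes, zero at the start; "moment": the same for the moment, N m; "opening": finger opening in m.
Only numpy, scipy, OpenCV 4.12 (cv2) and the standard library are available. Lean on these libraries where they do the work, as an engineer would, in place of code of your own. Each camera call takes 0.05 s, during which the arm holds its last target. There are 200 camera calls.

## Task

Turn the red latch on the front edge of the desk shelf clockwise until it clicks over, a quarter turn, which uncovers the label slot. Then take the blue label holder from the grey stand, slide it upright down behind the shelf's lip and push it fully home against the spring clip; finish while still holding it pressed down, since the clip pushes it back up if you let go. Leave the yellow holder and the other things on the desk where they are.

Things in the scene. Friction and masses are not known exactly. Their poses are not given: they have to be found in the camera images.
- shelf: low wooden desk shelf, 220 (x) x 280 (y) x 100 mm high, fixed to the desk; its front faces -x. Origin at the centre of its underside, z up. Along its front edge runs an aluminium lip; between the lip and the wall behind it is a channel. The label slot is the part of the channel from y = +12 to +88 mm in this frame.
- slot_mouth (a point): centre of the label slot's mouth, at x -115, y +50, z +100 mm in the shelf's frame, axes as the shelf's (x across the slot towards the back, y along it). The slot is 10 mm wide in x and 76 mm long in y. Its straight walls begin 8 mm below this point; above that both flare out by 30 degrees to about 22 mm, rising 2 mm above this point. Down inside is an orange spring clip, its top 26 mm below this point when free and 38 mm when fully pressed.
- latch_grip (a point): point on the latch's upright turning axis, at the height to grip it; at x -115, y -30, z +134 mm in the shelf's frame, axes turning with the latch. The red latch has a grip bar 40 mm long (its y axis), 10 mm thick (x), 28 mm tall, from 18 mm below to 10 mm above this point, and below it a flat red arm 12 mm wide, 100 mm long from the axis along +y, its top 24 mm below this point.
- latch (a joint): turn of the latch, rad: at 0 the arm lies along the slot and covers it; it grows clockwise as seen from above up to 1.57, where the arm points back over the shelf (shelf +x) and the slot is free. It starts at 0, held there by its detent spring, which resists turning with up to about 0.1 N m, most near 0.3; midway (0.79) it is balanced, and beyond that it snaps on by itself to 1.57 and stays.
- clip (a joint): how far the spring clip in the slot is pressed down, m: 0 free, 0.012 fully pressed (hard stop). It pushes up with 5 N at the start, rising to 10 N when fully pressed, and springs back if let go.
- blue_holder: blue label holder, 60 g: an upright plate 6 mm thick (x), 70 mm wide (y), 70 mm tall, with a white card on both faces, and on top of it a grip bead 14 mm thick (x), 44 mm wide (y), from 68 to 84 mm above the lower edge. Either face may look forward. Origin at the middle of its lower edge, z up. Fully home, its lower edge is 38 mm below the slot's mouth.
- stand: fixed grey stand, 50 (x) x 190 (y) x 30 mm high, origin at the centre of its underside. Two slots along y, centred at y = -47 and +47 mm, 8 mm wide, floor at 6 mm, hold the two label holders loosely; which holder is in which slot varies.
- yellow_holder: the yellow label holder, same shape as the blue one, standing in the other slot of the stand
- mug: white mug, 80 mm across, 90 mm tall; origin at the centre of its underside
- stapler: red and black stapler, 130 x 36 x 45 mm; origin at the centre of its underside
- mouse: black computer mouse, 110 x 60 x 34 mm; origin at the centre of its underside
- stamp: wooden hand stamp, 34 mm across, 54 mm tall, standing on the back part of the shelf top; origin at the centre of its underside
Not all that is in view belongs to the job. Several things have the shape of the blue_holder; the one meant has the colours described above.

How it is judged:
On the way, in this order (a step that is already met when the one before it is completed fails the run):
1. the latch has clicked over and the slot is free (latch beyond 1.35 rad) (value of joint latch above 1.35 rad), for 0.2 s.
2. the blue holder's lower edge is in the slot, behind the lip (x of blue_holder in the frame of slot_mouth between -0.005 and 0.005 m and y of blue_holder in the frame of slot_mouth between -0.006 and 0.006 m and z of blue_holder in the frame of slot_mouth between -0.045 and -0.012 m), for 0.1 s.
At the end, for the whole second after the job is handed in: Blue holder in the slot (within 5 mm across, 6 mm along of its centre), upright within 0.15 rad, lower edge over 34 mm below the mouth, clip pressed beyond 10 of its 12 mm, holder at rest (under 0.02 m/s), gripper still touching it with over 1 N, latch still beyond 1.35 rad (x of blue_holder in the frame of slot_mouth between -0.005 and 0.005 m and y of blue_holder in the frame of slot_mouth between -0.006 and 0.006 m and z of blue_holder in the frame of slot_mouth between -0.045 and -0.034 m and angle between blue_holder's own z axis and vertical below 0.15 rad and value of joint clip above 0.01 m and value of joint latch above 1.35 rad and contact force between the fingers and blue_holder above 1 N and linear speed of blue_holder below 0.02 m/s); the arm keeps its last pose, push and grip.
It fails at once if the yellow holder is moved more than 30 mm (distance of yellow_holder from where it was at the start of the episode above 0.03 m).
It fails at once if the mug, stapler, mouse or stamp is moved more than 30 mm (distance of any of mug, stapler, mouse, stamp from where it was at the start of the episode above 0.03 m).
It also fails if it takes over 61 s, if anything falls off the work surface, if the arm or the gripper's body presses on something with over 40 N, if the wrist force passes 120 N, or if a joint passes its speed limit or range.

## Working session

There is one attempt and no reset: what is moved stays moved. The work goes in short steps, each a Python script; the robot and the scene stay as the last script left them, time stands still between calls to the robot, and variables do not carry over. Pictures are saved under pics/ and viewed, about 8 in all and at most 12, crops included, and the job is handed in when it is done.

```bash
mkdir -p pics; ls
cat > h.py <<'E'
from workcell import *
import numpy as np, cv2
from scipy.spatial.transform import Rotation as R
def snap(n):
    f=grab_frame(n); np.savez(f'{n}.npz',**f); return f
def load(n): return dict(np.load(f'{n}.npz'))
def cloud(f):
    h,w=f['range_z'].shape; F=h/2/np.tan(np.radians(float(f['fovy']))/2)
    v,u=np.mgrid[:h,:w]; z=f['range_z']
    p=np.stack([(u-f['cx'])*z/F,(v-f['cy'])*z/F,z],-1)
    return p@f['T'][:3,:3].T+f['T'][:3,3]
def down(a): # tool z down, tool y (jaw) along world angle a
    y=np.array([np.cos(a),np.sin(a),0]); z=np.array([0,0,-1.]); x=np.cross(y,z)
    return R.from_matrix(np.stack([x,y,z],1)).as_rotvec()
E
python3 - <<'E'
from h import *
for n in ['top','side']:
    f=snap(n); cv2.imwrite(f'pics/{n}0.png',f['color'][...,::-1]); print(n,f['fovy'],f['T'].round(3).tolist())
print(observe())
E
```

```text
pics
top 51.83723195313538 [[-0.009, -0.99, 0.143, 0.428], [-1.0, 0.007, -0.015, -0.003], [0.014, -0.143, -0.99, 1.223], [0.0, 0.0, 0.0, 1.0]]
side 44.03024623003882 [[-0.744, -0.37, 0.556, -0.077], [-0.668, 0.411, -0.62, 0.74], [0.001, -0.833, -0.553, 0.748], [0.0, 0.0, 0.0, 1.0]]
{'time_s': 0.1, 'joint_positions': array([-1.53231180e+00,  3.81149068e-01,  1.29813140e+00, -1.91808255e-05,
        1.46357853e+00, -2.15285069e-01]), 'dq': array([ 0.00072831, -0.00173835, -0.00149904,  0.00086086, -0.0007232 ,
       -0.00054232]), 'joint_efforts': array([ 3.31317773e-03, -4.49225807e+01, -2.31657565e+01, -1.91787344e-04,
        3.62103172e-03, -1.37229569e-05]), 'ee_pos': array([ 0.13807126, -0.53213584,  0.2307806 ]), 'tool_rot': array([-3.11508379e+00, -3.97394967e-01, -1.45718630e-04]), 'force': array([ 0.13311809, -0.32743803, -0.18976204]), 'moment': array([ 0.07369038, -0.01178122, -0.02759637]), 'opening': 0.08535001911855368}
```

View pics/top0.png

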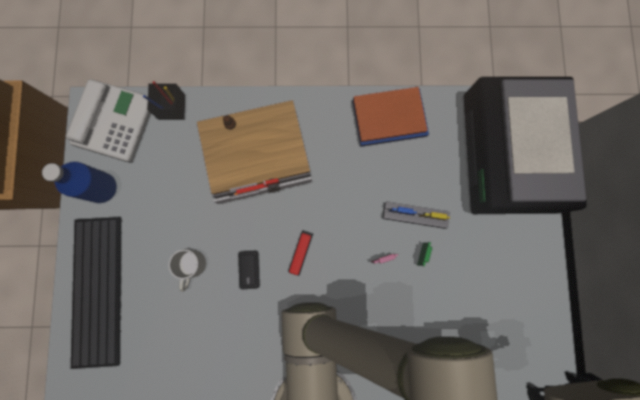

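View pics/side0.png

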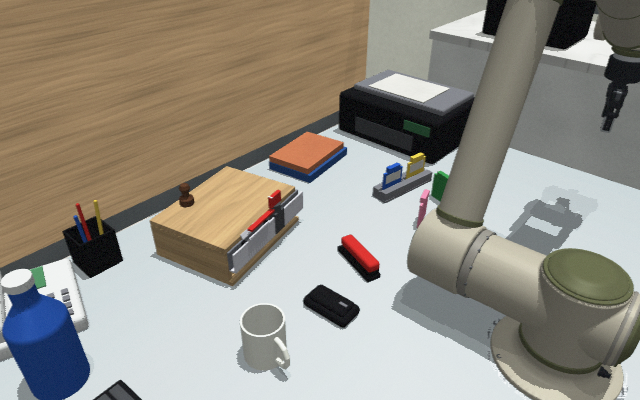

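The top view shows the shelf front edge running from (213,195) to (311,177), with the latch bar near (272,184). The stand is at about (416,215).

Holder-shaped things are:
- blue at (402,210) in the stand
- yellow at (435,215) in the stand
- green at (425,253) loose on the desk
- pink at (383,258) loose on the desk

Blue in the stand fits the description. I'll measure next and confirm it with a crop.

```bash
cat > m.py <<'E'
from h import *
for n in ['top','side']:
    f=load(n); P=cloud(f); c=f['color']; hsv=cv2.cvtColor(c,cv2.COLOR_RGB2HSV)
    H,S,V=[hsv[...,i].astype(int) for i in range(3)]; z=P[...,2]
    def rep(name,m,rect=True):
        q=P[m]; 
        if len(q)<5: print(n,name,len(q)); return
        r=cv2.minAreaRect(q[:,:2].astype(np.float32))
        d=q[:,:2]-q[:,:2].mean(0); a=np.linalg.svd(d,full_matrices=False)[2][0]
        print(n,name,len(q),'mean',q.mean(0).round(4),'z',np.percentile(q[:,2],[2,50,98]).round(3),'rect',np.round(r[0],4),np.round(r[1],4),round(r[2],2),'pca',round(np.degrees(np.arctan2(a[1],a[0])),2))
    box=lambda x0,x1,y0,y1:(P[...,0]>x0)&(P[...,0]<x1)&(P[...,1]>y0)&(P[...,1]<y1)
    sh=box(.4,.9,-.05,.4)
    rep('shelftop',sh&(abs(z-.1)<.006)&(H>8)&(H<25)&(S>60)&(V>70))
    red=((H<6)|(H>174))&(S>150)&sh
    rep('arm',red&(z>.1)&(z<.116)); rep('bar',red&(z>.125)&(z<.16)); rep('bartop',red&(z>.138)&(z<.15))
    st=box(.4,.7,-.5,-.15)
    rep('stand',st&(abs(z-.03)<.005)&(S<60))
    rep('blue',st&(H>100)&(H<130)&(S>120)&(z>.06)); rep('yel',st&(H>18)&(H<35)&(S>120)&(z>.06))
f=load('side'); cv2.imwrite('pics/crop1.png',cv2.resize(np.hstack([f['color'][140:220,360:460],f['color'][180:260,215:315]]),None,fx=4,fy=4,interpolation=2)[...,::-1])
E
python3 m.py
```

```text
top shelftop 7060 mean [0.7249 0.1616 0.0994] z [0.095 0.099 0.104] rect [0.7278 0.1626] [0.2128 0.2787] 12.93 pca 104.22
top arm 90 mean [0.6054 0.1657 0.1095] z [0.106 0.109 0.113] rect [0.6055 0.1666] [0.0102 0.0732] 14.81 pca -75.32
top bar 45 mean [0.6192 0.1043 0.142 ] z [0.136 0.142 0.148] rect [0.6198 0.1044] [0.0094 0.0304] 13.36 pca -77.74
top bartop 41 mean [0.6194 0.1046 0.1426] z [0.139 0.142 0.148] rect [0.6198 0.1044] [0.0094 0.0304] 13.33 pca -77.33
top stand 856 mean [ 0.54   -0.3168  0.0299] z [0.026 0.03  0.034] rect [ 0.5237 -0.3343] [0.1969 0.3953] 25.98 pca 98.46
top blue 76 mean [ 0.5437 -0.261   0.0873] z [0.072 0.089 0.094] rect [ 0.5447 -0.2601] [0.0607 0.0114] 80.36 pca 80.5
top yel 92 mean [ 0.5292 -0.3517  0.0869] z [0.071 0.089 0.093] rect [ 0.5299 -0.3517] [0.0654 0.0125] 80.63 pca -98.82
side shelftop 5927 mean [0.7206 0.182  0.1003] z [0.097 0.1   0.103] rect [0.7686 0.2012] [0.309  0.3346] 13.12 pca 107.43
side arm 166 mean [0.6056 0.1664 0.1096] z [0.104 0.11  0.112] rect [0.6067 0.1649] [0.0142 0.0895] 14.61 pca -76.77
side bar 111 mean [0.6173 0.1118 0.1365] z [0.125 0.137 0.146] rect [0.6188 0.1103] [0.0098 0.0427] 13.44 pca -77.13
side bartop 52 mean [0.6186 0.1102 0.1424] z [0.138 0.143 0.146] rect [0.6191 0.1108] [0.009  0.0397] 13.44 pca 104.51
side stand 496 mean [ 0.5486 -0.3205  0.0297] z [0.025 0.03  0.034] rect [ 0.5617 -0.3627] [0.1572 0.3075] 26.05 pca 109.73
side blue 165 mean [ 0.5597 -0.3004  0.0837] z [0.061 0.083 0.125] rect [ 0.5618 -0.383 ] [0.1448 0.2882] 30.89 pca -71.22
side yel 119 mean [ 0.5292 -0.3469  0.0818] z [0.064 0.083 0.092] rect [ 0.5412 -0.3963] [0.0299 0.1589] 14.5 pca 89.13
```

View pics/crop1.png

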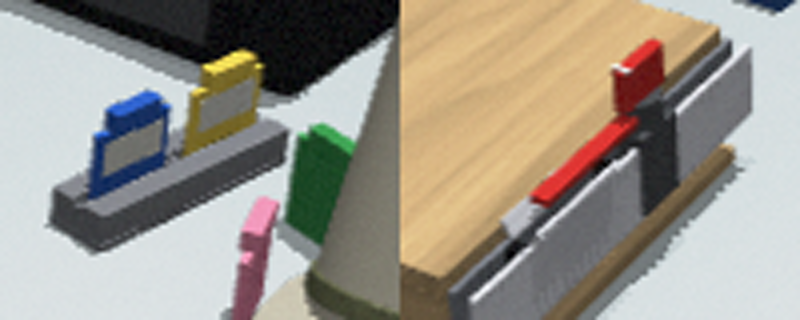

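The crop confirms it: the blue holder with the white card is in the stand's nearer slot. The latch bar and arm cover the slot. I'll move above the latch and refine from the wrist camera.

Run:
```python
from h import *
Y=np.radians(13.3)
for k in (0,np.pi):
  for t in (0,-np.pi/2): 
    q=inverse_kinematics([.619,.110,.119],down(Y+k+t)); print(k,t,None if q is None else np.round(q,2))
    q=inverse_kinematics([.5447,-.26,.1],down(np.radians(-9.3)+k)); print('  stand',None if q is None else np.round(q,2))
k=0 if inverse_kinematics([.619,.110,.119],down(Y)) is not None else np.pi
goto([.619,.110,.27],down(Y))
f=snap('wrist'); cv2.imwrite('pics/w1.png',f['color'][...,::-1]); print(f['T'].round(3).tolist()); print(observe()['joint_positions'].round(3),observe()['time_s'])
P=cloud(f);hsv=cv2.cvtColor(f['color'],cv2.COLOR_RGB2HSV).astype(int);H,S=hsv[...,0],hsv[...,1]
red=((H<6)|(H>174))&(S>150); z=P[...,2]
for nm,m in (('bartop',red&(z>.139)&(z<.15)),('arm',red&(z>.104)&(z<.114))):
    q=P[m]
    if len(q)>5: r=cv2.minAreaRect(q[:,:2].astype(np.float32)); print(nm,len(q),q.mean(0).round(4),np.round(r[0],4),np.round(r[1],4),r[2])
```

```text
0 0 [-0.01  0.61  1.23 -0.    1.3  -0.24]
  stand [-0.64  0.59  1.34 -0.    1.22 -0.48]
0 -1.5707963267948966 [-0.01  0.61  1.23 -0.    1.3   1.33]
  stand [-0.64  0.59  1.34 -0.    1.22 -0.48]
3.141592653589793 0 None
  stand [-0.64  0.59  1.34  0.    1.22  2.66]
3.141592653589793 -1.5707963267948966 [-0.01  0.61  1.23 -0.    1.3  -1.82]
  stand [-0.64  0.59  1.34  0.    1.22  2.66]
[[0.973, 0.219, 0.068, 0.602], [0.229, -0.929, -0.291, 0.183], [-0.001, 0.299, -0.954, 0.412], [0.0, 0.0, 0.0, 1.0]]
[-0.013  0.504  0.982 -0.     1.656 -0.244] 2.975
bartop 272 [0.6209 0.1088 0.1431] [0.6205 0.1102] [0.0091 0.0381] 13.510543823242188
arm 782 [0.6073 0.1676 0.1093] [0.6928 0.1822] [0.1845 0.087 ] 12.302643775939941
```

View pics/w1.png

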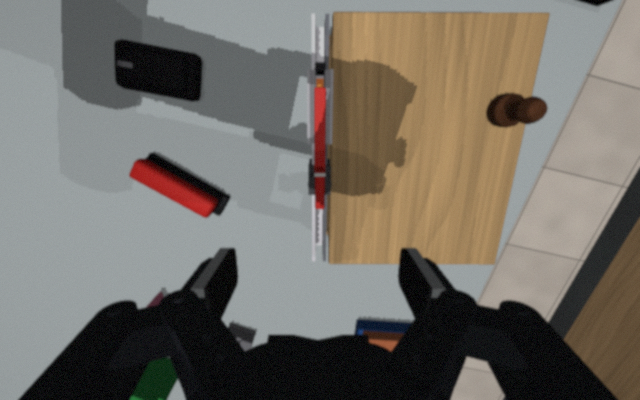

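The wrist view puts the latch bar at (320,190), in world (0.6205, 0.1102), with yaw of about 13.4°. The stamp is well clear. Next I grip the bar and turn it.

Run:
```python
from h import *
Y=np.radians(13.4); p=np.array([.6205,.1100,.119])
goto(p+[0,0,.08],down(Y)); movel(p,.12)
print(observe()['force'].round(1)); grasp(40); o=observe(); print(o['opening'],o['force'].round(1),o['moment'].round(2))
for t in (22.5,45,67.5,90):
    goto(p,down(Y-np.radians(t))); o=observe(); print(t,o['opening'],o['force'].round(1),o['moment'].round(2),o['time_s'])
ungrasp(); movel(p+[0,0,.1],.2)
f=snap('wrist'); cv2.imwrite('pics/w2.png',f['color'][...,::-1]); print(observe()['time_s'])
f=snap('top');
```

```text
[ 0.6 -0.4  0.2]
0.009507197800187887 [0.7 0.4 1.2] [ 0.06 -0.1  -0.14]
22.5 0.008981187441581244 [2.7 1.  1.1] [ 0.08 -0.37  0.08] 5.3167
45 0.009356278470026251 [4.9 1.2 0.8] [ 0.13 -0.74  0.02] 5.7833
67.5 0.008958784593328883 [ 6.1 -0.5 -0.4] [-0.03 -0.88 -0.1 ] 6.2417
90 0.009195401026975306 [ 6.4 -1.4 -0.1] [-0.18 -0.99 -0.03] 6.7
8.125
```

View pics/w2.png

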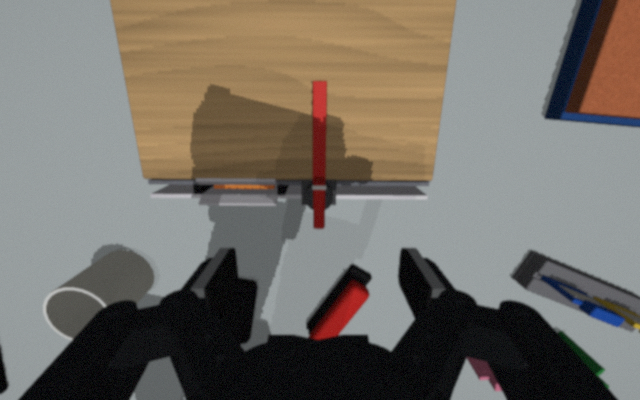

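The latch is over, with its arm pointing back over the shelf, and the orange clip is visible at (242,186). Now a close look at the slot, rectified into the shelf frame.

Run:
```python
from h import *
Y=np.radians(13.4); ex=np.array([np.cos(Y),np.sin(Y),0]); ey=np.array([-np.sin(Y),np.cos(Y),0])
ax=np.array([.6205,.110,0]); s=ax+.08*ey
goto(ax+.055*ey+[0,0,.25],down(Y)); f=snap('wrist'); print(observe()['time_s'])
F=200/np.tan(np.radians(float(f['fovy']))/2); T=np.linalg.inv(f['T'])
# ortho at z=.102 about s: 4 px/mm; columns = shelf y (-60..60), rows = shelf x (+25..-25) 
def ortho(z):
    uy=(np.arange(720)/6-60)/1000; ux=(25-np.arange(240)/4.8)/1000
    W=s+[0,0,z]+ux[:,None,None]*ex+uy[None,:,None]*ey
    c=W@T[:3,:3].T+T[:3,3]; m=(c[...,:2]/c[...,2:]*F+[f['cx'],f['cy']]).astype(np.float32)
    return cv2.remap(f['color'],m[...,0],m[...,1],1)
im=np.vstack([ortho(.102),ortho(.074)])
for c in range(0,720,60): cv2.line(im,(c,232),(c,248),(0,255,0),1)
for o in (0,240):
    for r in range(0,240,48): cv2.line(im,(0,r+o),(8,r+o),(0,255,0),1)
cv2.imwrite('pics/slot.png',im[...,::-1])
P=cloud(f)-s; X=P@ex; Yy=P@ey; z=P[...,2]
for y0 in (-.03,-.015,.0,.015,.03):
    m=(abs(Yy-y0)<.004)&(abs(X)<.025)&(z>.05); 
    b=np.round(np.arange(-.02,.0201,.0025),4); i=np.digitize(X[m],b)
    print(y0,[(round(b[k]*1000-1.25,1),round(np.median(z[m][i==k])*1000)) for k in range(len(b)) if (i==k).any()])
hsv=cv2.cvtColor(f['color'],cv2.COLOR_RGB2HSV).astype(int);H,S=hsv[...,0],hsv[...,1]
m=(H>5)&(H<17)&(S>170)&(abs(X)<.02)&(abs(Yy)<.06); print('orange',m.sum(),X[m].min(),X[m].max(),Yy[m].min(),Yy[m].max(),np.median(z[m]))
```

```text
9.5583
-0.03 [(np.float64(-13.8), 101), (np.float64(-11.2), 101), (np.float64(-8.8), 99), (np.float64(-6.2), 93), (np.float64(-3.8), 72), (np.float64(-1.2), 73), (np.float64(1.2), 73), (np.float64(3.8), 73), (np.float64(6.2), 93), (np.float64(8.8), 98), (np.float64(11.2), 101), (np.float64(13.8), 100), (np.float64(16.2), 100), (np.float64(18.8), 99)]
-0.015 [(np.float64(-21.2), 328), (np.float64(-18.8), 329), (np.float64(-16.2), 330), (np.float64(-13.8), 330), (np.float64(-11.2), 332), (np.float64(-8.8), 334), (np.float64(-6.2), 335), (np.float64(-3.8), 335), (np.float64(-1.2), 335), (np.float64(1.2), 335), (np.float64(3.8), 335), (np.float64(6.2), 335), (np.float64(8.8), 333), (np.float64(11.2), 331), (np.float64(13.8), 329), (np.float64(16.2), 329), (np.float64(18.8), 329)]
0.0 [(np.float64(-13.8), 101), (np.float64(-11.2), 101), (np.float64(-8.8), 98), (np.float64(-6.2), 93), (np.float64(-3.8), 70), (np.float64(-1.2), 73), (np.float64(1.2), 73), (np.float64(3.8), 73), (np.float64(6.2), 93), (np.float64(8.8), 97), (np.float64(11.2), 102), (np.float64(13.8), 101), (np.float64(16.2), 99), (np.float64(18.8), 99)]
0.015 [(np.float64(-13.8), 100), (np.float64(-11.2), 101), (np.float64(-8.8), 98), (np.float64(-6.2), 94), (np.float64(-3.8), 71), (np.float64(-1.2), 73), (np.float64(1.2), 73), (np.float64(3.8), 73), (np.float64(6.2), 93), (np.float64(8.8), 97), (np.float64(11.2), 101), (np.float64(13.8), 100), (np.float64(16.2), 99), (np.float64(18.8), 99)]
0.03 [(np.float64(-11.2), 101), (np.float64(-8.8), 98), (np.float64(-6.2), 94), (np.float64(-3.8), 70), (np.float64(-1.2), 73), (np.float64(1.2), 73), (np.float64(3.8), 73), (np.float64(6.2), 93), (np.float64(8.8), 98), (np.float64(11.2), 101), (np.float64(13.8), 100), (np.float64(16.2), 99), (np.float64(18.8), 100)]
orange 261 -0.016903893019641528 0.017118656112618133 -0.0391174056977934 0.05047968471518297 0.07330903002847078
```

View pics/slot.png

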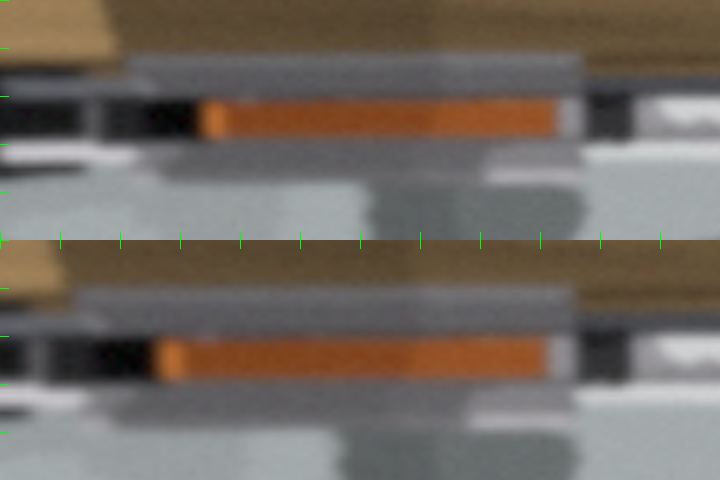

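The slot centre agrees with the estimate to within 1 mm in both directions: the lips are symmetric in x, and the clip and flare ends put y at about -0.7 mm. Now the blue holder.

Run:
```python
from h import *
A=np.radians(-9.3); ey=np.array([-np.sin(A),np.cos(A),0])
p=np.array([.5447,-.2601,0])
movel(observe()['ee_pos']+[-.05,0,.03],.25)
goto(p-.02*ey+[0,0,.21],down(A)); f=snap('wrist'); print(observe()['time_s'])
P=cloud(f); hsv=cv2.cvtColor(f['color'],cv2.COLOR_RGB2HSV).astype(int);H,S=hsv[...,0],hsv[...,1];z=P[...,2]
near=(np.linalg.norm(P[...,:2]-p[:2],axis=-1)<.07)
for nm,m in (('beadtop',near&(H>100)&(H<130)&(S>120)&(z>.085)&(z<.096)),('blue',near&(H>100)&(H<130)&(S>120)&(z>.05)),('stand',near&(S<60)&(abs(z-.03)<.004))):
    q=P[m]; r=cv2.minAreaRect(q[:,:2].astype(np.float32)); print(nm,len(q),q.mean(0).round(4),np.round(r[0],4),np.round(r[1],4),r[2])
cv2.imwrite('pics/w3.png',f['color'][...,::-1])
```

```text
11.6417
beadtop 590 [ 0.547  -0.2584  0.0892] [ 0.5469 -0.2598] [0.0436 0.0128] 80.63098907470703
blue 3225 [ 0.5438 -0.2654  0.244 ] [ 0.5429 -0.2751] [0.1141 0.1065] 32.9398307800293
stand 3047 [ 0.5451 -0.2664  0.0292] [ 0.5446 -0.2708] [0.1178 0.05  ] 80.5867691040039
```

View pics/w3.png

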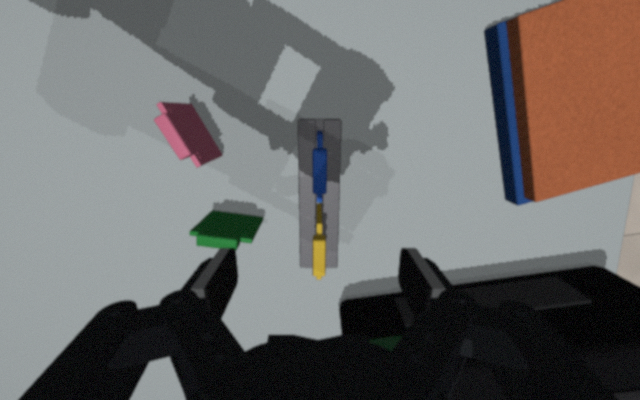

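The wrist view shows the blue bead at (320,172), measured at 43.6 × 12.8 mm with its top at z 0.089, which matches. Grasp it, lift, go over the slot and check the hold there.

Run:
```python
from h import *
A=np.radians(-9.4); p=np.array([.5469,-.2598,.063])
goto(p+[0,0,.07],down(A)); movel(p,.1); print(observe()['force'].round(1)); grasp(80); o=observe(); print(o['opening'],o['force'].round(1))
movel(p+[0,0,.1],.12)
Y=np.radians(13.4); ey=np.array([-np.sin(Y),np.cos(Y),0]); s=np.array([.6205,.110,0])+.0793*ey
movel(p+[0,0,.18],.2)
goto(s+[0,0,.23],down(Y)); hold(.3); o=observe(); print(o['opening'],o['force'].round(1),o['ee_pos']-s,o['time_s'])
f=snap('wrist'); P=cloud(f); hsv=cv2.cvtColor(f['color'],cv2.COLOR_RGB2HSV).astype(int);H,S=hsv[...,0],hsv[...,1]
m=(H>100)&(H<130)&(S>120); q=(P[m]-o['ee_pos']); ex=np.array([np.cos(Y),np.sin(Y),0])
L=np.stack([q@ex,q@ey,q[:,2]],1); L=L[(abs(L[:,0])<.03)&(abs(L[:,1])<.06)&(abs(L[:,2])<.09)]
for z0,z1 in ((.02,.035),(.0,.02),(-.02,0),(-.04,-.02),(-.06,-.04)):
    k=L[(L[:,2]>z0)&(L[:,2]<=z1)]
    if len(k): print(z0,len(k),np.percentile(k,[1,99],axis=0).round(4).tolist())
cv2.imwrite('pics/w4.png',f['color'][...,::-1])
g=snap('side')
```

```text
[ 0.  -0.2 -0.6]
0.012691805989001957 [ 0.3 -0.   2.9]
0.012542095135246054 [-1.2 -0.2 -1. ] [ 1.54110834e-04 -5.26123265e-04  2.30025328e-01] 17.05
0.02 2331 [[-0.0067, -0.0202, 0.0211], [0.0065, 0.022, 0.032]]
0.0 461 [[-0.0059, -0.0336, 0.0013], [0.0048, 0.0351, 0.0198]]
-0.02 79 [[-0.0024, 0.0343, -0.0197], [0.0022, 0.0352, -0.0001]]
-0.04 54 [[-0.0026, 0.0345, -0.0396], [0.0019, 0.0353, -0.0202]]
-0.06 19 [[-0.0021, 0.0347, -0.0494], [0.0014, 0.0352, -0.0406]]
```

View pics/w4.png

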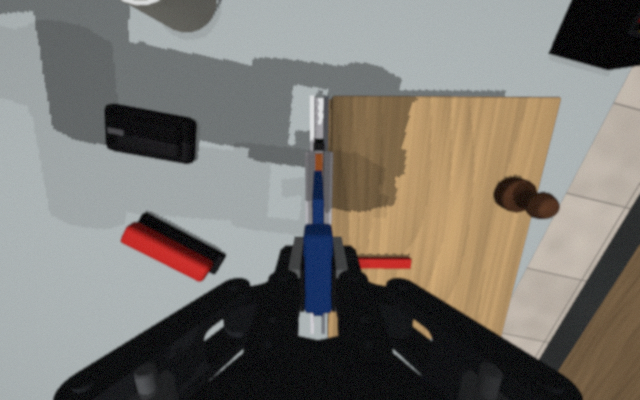

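The holder is centred in the fingers to within 1 mm and hangs upright. The slot below it is free and the latch is open. Now insert it, watching the force.

Run:
```python
from h import *
f=load('wrist')
Y=np.radians(13.4); ey=np.array([-np.sin(Y),np.cos(Y),0]); ex=np.array([np.cos(Y),np.sin(Y),0]); s=np.array([.6205,.110,0])+.0790*ey
P=cloud(f); hsv=cv2.cvtColor(f['color'],cv2.COLOR_RGB2HSV).astype(int); m=(hsv[...,0]>100)&(hsv[...,0]<130)&(hsv[...,1]>120)&(np.hypot(*(P[...,:2]-s[:2]).transpose(2,0,1))<.02)&(P[...,2]>.245)
print('beadtop-TCP',np.median(P[m][:,2])-.230)
f0=None
for z in (.17,.155,.15,.145,.14,.135,.132,.129,.126,.123,.121,.119,.117,.115,.113,.111,.109):
    movel(s+[0,0,z],.1 if z>.16 else .04); o=observe()
    if f0 is None: f0=o['force']
    d=o['force']-f0; e=o['ee_pos']-s
    print(z,d.round(1),o['moment'].round(2),(e@np.array([ex,ey,[0,0,1]]).T*1000).round(1),round(o['opening']*1000,1),round(o['time_s'],1))
    if d[2]>20 or np.hypot(*d[:2])>15: break
```

```text
beadtop-TCP 0.02621977072584772
0.17 [0. 0. 0.] [-0.04 -0.03  0.01] [  0.3   0.  170.7] 12.7 17.9
0.155 [0.2 0.5 0.7] [-0.03  0.06  0.02] [  0.   -0.  154.9] 13.0 18.4
0.15 [-0.2 -0.2  0.4] [ 0.02 -0.02 -0.  ] [-1.000e-01  0.000e+00  1.497e+02] 12.9 18.7
0.145 [ 0.2 -0.1  0.2] [ 0.02 -0.01  0.03] [-1.000e-01  0.000e+00  1.447e+02] 12.6 19.0
0.14 [-0.   0.6 -0.2] [-0.02 -0.04 -0.01] [-1.000e-01  0.000e+00  1.397e+02] 12.7 19.2
0.135 [-0.8  0.3  0.2] [0.04 0.   0.02] [ -0.2  -0.  134.7] 12.8 19.5
0.132 [-0.1  0.3 -0.1] [-0.04 -0.02  0.02] [-1.000e-01  0.000e+00  1.318e+02] 12.7 19.8
0.129 [-0.3  0.2  6. ] [-0.07  0.22  0.03] [  0.3  -0.  129.6] 12.7 20.0
0.126 [-1.2  0.8  7. ] [0.02 0.23 0.01] [  0.3  -0.  126.7] 12.7 20.3
0.123 [-1.3 -0.3  6.9] [-0.05  0.27  0.02] [  0.3  -0.  123.9] 13.0 20.5
0.121 [-1.1  0.5  9.2] [-0.11  0.33  0.04] [  0.3  -0.  122.1] 12.4 20.8
0.119 [-2.   0.5 10.4] [-0.03  0.37  0.03] [  0.4  -0.  120.2] 12.8 21.0
0.117 [-2.1  0.1 14.8] [-0.07  0.66 -0.03] [  0.6  -0.  119.2] 12.2 21.3
0.115 [-6.1 -1.  25.9] [-0.18  1.24  0.02] [ 1.000e+00 -1.000e-01  1.191e+02] 12.8 21.5
```

Contact came at TCP z 0.131 and the hard stop at 0.119, both as predicted, with 26 N of push. I'll ease off slightly, hold, and check that it stays.

Run:
```python
from h import *
Y=np.radians(13.4); ey=np.array([-np.sin(Y),np.cos(Y),0]); s=np.array([.6205,.110,0])+.0790*ey
movel(s+[0,0,.1158],.03)
for i in range(3):
    hold(.5); o=observe(); print(o['force'].round(1),o['ee_pos'].round(4),o['opening'],abs(o['dq']).max(),o['time_s'])
f=snap('side'); w=snap('wrist')
P=cloud(w); hsv=cv2.cvtColor(w['color'],cv2.COLOR_RGB2HSV).astype(int); m=(hsv[...,0]>100)&(hsv[...,0]<130)&(hsv[...,1]>120)&(np.hypot(*(P[...,:2]-s[:2]).transpose(2,0,1))<.03)&(P[...,2]>.13)&(P[...,2]<.16)
q=P[m]; q=q[q[:,2]>.14]; r=cv2.minAreaRect(q[:,:2].astype(np.float32)); print('bead top z',np.median(q[:,2]),r,'slot',s)
a=cv2.resize(f['color'][130:280,190:340],(400,400)); b=cv2.resize(w['color'][80:340,190:450],(400,400))
cv2.imwrite('pics/end.png',np.hstack([a,b])[...,::-1])
```

```text
[-4.7 -0.2 21.4] [0.603  0.187  0.1191] 0.012711428030001557 0.001417413471811184 22.275
[-4.6 -1.1 20.1] [0.603  0.187  0.1191] 0.01264529922071242 0.002693395564120666 22.775
[-5.1 -0.7 21.1] [0.603  0.187  0.1191] 0.012706632060602885 0.0012993971549615023 23.275
bead top z 0.1452230330286328 ((0.6046212315559387, 0.1884172260761261), (0.03340760990977287, 0.044396303594112396), 36.803428649902344) slot [0.60219192 0.18684929 0.        ]
```

View pics/end.png

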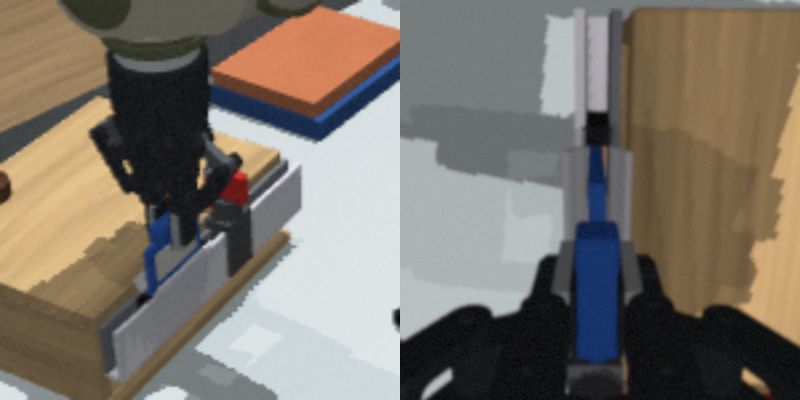

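The holder stands upright in the slot behind the lip. The bead top is at z 0.145 (0.146 expected fully home), the push is steady at about 21 N, and the latch bar is still turned.

```bash
python3 -c "
from workcell import *
sign_off()"
```

```text
the job is handed in; nothing more can be done
```

I turned the red latch a quarter turn clockwise, took the blue holder from the stand and pushed it down into the label slot. I handed the job in at about 23 s with it still gripped and pressed down; no verdict is reported.

**Last checks:**
- **Holder:** it met the clip at tool height 131 mm and stopped hard at 119 mm, the full 12 mm of travel. The bead top was at 145 mm (146 expected), the push was steady at about 21 N and the arm was still. It stood upright in the pictures.
- **Latch:** its arm pointed back over the shelf after the turn, and the bar was still turned in the final picture.

**What disagreed or went unchecked:**
- A sideways force of about 5 N remained on the tool, with about 1 mm of sideways deflection. The holder seems to lean lightly on one slot wall.
- The bead outline from the last wrist picture was not usable: its box was 33 × 44 mm instead of 14 × 44. I relied on the tool position and force for the sideways position instead.
- I did not re-measure the yellow holder or the other things at the end. No unexpected contact showed in the forces.

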